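# Close the sensor test pot and switch its isolator on

## Task

Fetch the aluminium cover from its grey plastic holder, lower it gently between the two cheeks of the open test pot, and press it fully home on its seal; the holder leaves only the cover's short ends free and the pot only its long sides, so you will need to put it down on the way, for which the black mat is kept clear, and take it again the other way. Only once it is home, turn the isolator's bar handle a quarter turn clockwise to its on stop, in line with the long side of its grey box. Leave the other loose things on the bench where they are.

Things in the scene. Friction and masses are not known exactly. Their poses are not given: they have to be found in the camera images.
- cover: the loose cover: a plain aluminium block with three dark lines on top, 62 long (x) x 46 wide (y) x 24 high, about 150 g. Origin: centre of its underside; z up. It fits either way round.
- holder: fixed grey plastic holder the cover starts in: floor 84 x 62, 4 thick, with a wall 5 thick, 70 long and 34 high along each long side of the cover (inner faces at y = +-26, 3 beside the cover), open at both x ends. Origin: centre of its underside, on the bench; the cover's long axis starts along the holder's x.
- mat: fixed black rubber mat, 110 (x) x 160 (y), 2 thick, kept clear for putting the cover down. Origin: centre of its underside on the bench, so its top is 2 above.
- pot: fixed aluminium test pot, 120 (x) x 90 (y), rim 40 high, octagonal sensor inside. Two upright cheeks at its x ends: 50 wide, inner faces at x = +-34, tops at 84. Two low lips along its y sides: y = +-26 to +-31, tops at 48. The cover goes between them (3 clearance all round), long axis along the pot's x. Origin: centre of its underside, on the bench.
- pot_seat (a point): point on the pot's axis at rim height (40 above the bench), axes as the pot's: where the cover's origin is when fully home.
- seal (a joint): black rubber seal frame in the pot's mouth, m: 0 = up, its top 5 above the rim (the cover laid on it rests there); 0.005 = pushed fully down, flush. A stiff sliding fit: about 6 N pushes it down and it stays down.
- isolator: fixed grey power isolator box, 100 (x) x 150 (y) x 45 high, screws in the corners, a black cable gland on each short (y) end. Origin: centre of its underside.
- handle_grip (a point): point on the handle's turning axis, 71 above the bench, 12 below the handle's top: where to grip. Its axes turn with the handle; x runs along the bar.
- handle (a joint): black bar handle on the isolator, 86 long, 16 wide, 26 high (bottom 57, top 83 above the bench), rad: 0 = off (bar across the box, along its x), 1.571 = on (bar along the box's long side, y). It turns clockwise from above from off to on, with a stop at each; a spring of about 0.1 N m holds it in either detent, and past half way it snaps over.
- puck_a: loose bystander: pale octagonal sensor housing, 42 across, 22 high. Origin: centre of its underside.
- puck_b: loose bystander: pale octagonal sensor housing, 42 across, 22 high. Origin: centre of its underside.
- beaker: loose bystander: small glass beaker, 60 across, 65 high. Origin: centre of its underside.
- tape: loose bystander: roll of grey tape, 64 across, 20 high. Origin: centre of its underside.
- driver: loose bystander: screwdriver, 150 long. Origin on its underside (the screwdriver's: under its middle).
- block: loose bystander: small wooden block, 40 x 40 x 30 high. Origin: centre of its underside.
Mind the look-alikes: they are no part of the job. Leave any orange or turquoise look-alike of the isolator alone.

How it is judged:
On the way, in this order (a step that is already met when the one before it is completed fails the run):
1. the cover is fully home in the test pot, seal pushed down, with the isolator still off (value of joint seal above 0.004 m and horizontal distance between cover and pot_seat below 0.008 m and z of cover in the frame of pot_seat between -0.003 and 0.003 m and angle between cover's own z axis and vertical below 0.1 rad and value of joint handle below 0.5 rad), for 0.2 s.
2. the isolator handle is at on (value of joint handle above 1.4 rad), for 0.2 s.
At the end, for the whole second after the job is handed in: The cover lies in the pot within 8 mm of its centre, level within 0.1 rad, its underside within 3 mm of the rim and the seal pushed down more than 4 mm of its 5; the isolator handle is at on (past 1.4 of 1.571 rad); all is at rest (value of joint seal above 0.004 m and horizontal distance between cover and pot_seat below 0.008 m and z of cover in the frame of pot_seat between -0.003 and 0.003 m and angle between cover's own z axis and vertical below 0.1 rad and value of joint handle above 1.4 rad and linear speed of cover below 0.02 m/s); the robot touches nothing.
It fails at once if the cover is dropped or slammed into the pot (faster than 0.5 m/s within 60 mm of its seat) (distance between cover and pot_seat below 0.06 m and linear speed of cover above 0.5 m/s).
It fails at once if another loose thing on the bench is moved by more than 40 mm (distance of any of puck_a, puck_b, beaker, tape, driver, block from where it was at the start of the episode above 0.04 m).
It fails at once if the isolator is switched on before the cover is home in the pot (value of joint handle above 1 rad and (value of joint seal below 0.003 m or horizontal distance between cover and pot_seat above 0.012 m)).
It also fails if it takes over 72 s, if anything falls off the work surface, if the arm or the gripper's body presses on something with over 40 N, if the wrist force passes 120 N, or if a joint passes its speed limit or range.

## Robot

A 6-joint arm with a two-finger parallel gripper is mounted at the origin on the work surface. World frame = base frame: x ahead of the robot, y to its left, z up, the work surface at z = 0. Lengths are in m, angles in rad, forces in N, time in s.
With the tool pointing down it reaches from about 0.3 to 1 m from the base axis. Payload 5.1 kg.
Tool frame: the origin (TCP) lies midway between the tips of the shut fingers; the grasp point (between the pads) lies 19 mm behind it; z points along the fingers, y is the line along which they close (so a half turn about z gives the same grasp; the last joint's range is limited). The gripper opens to 95 mm and grips with 3 to 60 N. Pads are 20 mm wide; open, the fingers measure 119 mm over their backs; the gripper's body (75 mm by 180 mm) begins 59 mm behind the grasp point.
Start: joints at [-1.232, 0.124, 1.65, -0, 1.367, -0.083], TCP at [0.266, -0.593, 0.215] pointing down, gripper open.
Joint ranges: [-2.61, 2.61], [-1.02, 2.33], [0.03, 2.71], [-1.35, 4.49], [0.32, 2.68], [-2.91, 2.91]. Speed limits (rad/s): [2.57, 2.57, 3.14, 3.14, 3.14, 3.14].

## Interface

Orientations are given as a rotation vector (axis times angle).
In Python, from workcell import env, viewer, spotter gives the robot as it stands. The module is installed in compiled form; this text tells all that it offers.
- The arm moves only by the tool play_rows, never from a script. Its argument "commands" is text: rows parted by semicolons, each of 7 numbers parted by spaces: the shift along the tool's x, y, z normalised to -1 to 1, where 1 is 0.25 m, then the turn, a rotation vector about the tool's x, y, z normalised to -1 to 1, where 1 is 90 degrees, then the closure, from 0 (fully open) to 1 (shut). A call has 1 to 20 rows; each row shifts and turns the commanded pose from where the row before left it, along the tool's axes as they then stand; what a row does not reach is not made up. A row lasts 1/8 s, in which the tool goes at most 62.5 mm and 10.7 degrees, less where a joint would pass 70% of its speed; a pose out of reach is approached as far as the arm can. A call with a number of a shift or a turn outside -1 to 1 is refused whole. A call with a gripper value outside its range is refused whole. The fingers move at their own pace and stop on an object; "squeeze" is the grip in N (left out, the last holds). Time passes only in rows, so rows that do not move let the fingers close. It gives the time, the measured TCP pose, the force, the opening and the grip force at its end, in the units of the state.
- env.get_obs(): the state, without advancing time (a new reading comes with each control period).
- viewer.grab_frame(name): name is "side" or "top"; returns (picture, depth): 480x640x3 uint8, red, green, blue; 480x640 float32, m along the optical axis (not along the pixel's ray), 0 where there is no reading.
- viewer.get_calibration(name): a dict with "fovy" (degrees; the focal length in pixels is half the picture's height over the tangent of half this angle, whatever the lens; pixels are square), "cx", "cy" (the principal point, pixels), "xyz" and "rotation" of the camera in the world. Camera axes: x right, y up, looking along -z (the intrinsics and any distortion apply to the point x, -y, -z); pixel columns grow to the right and rows downward; lengths in m; the calibration is good to about 2 mm. A picture is of the moment at which its call begins. get_calibration takes no time and is no camera call.
- env.sign_off(): hands the job in; it is judged then, once.
Trained networks look in the newest picture that a camera, given by its name, has taken for a name from the list of things; names that differ only in an ending like _2 or _b are one class to them, and where a whole thing is asked for, a point or a joint stands for the part that bears it (a point fixed in the world has none). Each returns a list of dicts, best first, with "p" (0 to 1); they miss things now and then, are a little off and sometimes report something else, mostly with a low value. They report only what shows in the picture. A call takes as long as a camera call. They do not tell look-alikes from the thing itself.
- spotter.look_for(camera, target): "position" ([column, row] in pixels, amid what is visible of it).
- spotter.regions_of(camera, target): "region" (480x640 bool, what is visible of it) and "position" ([column, row] in pixels, amid what is visible of it).
The state is a dict: "time_s": time; "joints": joint angles; "dq": joint speeds; "effort": joint torques, N m; "ee_pos": TCP position; "ee_rot": TCP orientation; "wrist_force": force on the tool from outside, world axes, zero at the start; "torque": the same for the moment, N m; "opening": finger opening in m; "finger_force": force on a finger pad.
Only numpy, scipy, OpenCV 4.12 (cv2) and the standard library are available. Lean on these libraries where they do the work, as an engineer would, in place of code of your own. Each camera call takes 0.05 s, during which the arm holds its last target. There are 200 camera calls.

## Working session

There is one attempt and no reset: what is moved stays moved. The work goes in short steps, Python scripts to look and compute and a tool call to move; the robot and the scene stay as the last step left them, time stands still between calls to the robot, and variables do not carry over. Pictures are saved under pics/ and viewed, at most 10 in all, crops included, and the job is handed in when it is done.

Besides the shell and the picture viewer there is one more tool, called as name(argument=value, ...) on one line, values as JSON. play_rows: Moves the arm, as the interface text tells. Scaled input: -1 to 1 covers 0.25 m each way for a shift and 90 degrees each way for a turn. Its arguments: {"type":"object","properties":{"commands":{"type":"string"},"squeeze":{"type":"number"}},"required":["commands"]}

```bash
mkdir -p pics; cat > h.py <<'E'
import numpy as np, cv2
from workcell import env, viewer, spotter
def grab(n,save=None):
    p,d=viewer.grab_frame(n)
    if save: cv2.imwrite('pics/'+save,p[:,:,::-1])
    return p,d
def cloud(n,d):
    c=viewer.get_calibration(n); f=240/np.tan(np.radians(c['fovy'])/2)
    v,u=np.mgrid[0:480,0:640]
    P=np.stack([(u-c['cx'])/f*d,-(v-c['cy'])/f*d,-d],-1)
    R=np.array(c['rotation']); R=R if R.shape==(3,3) else cv2.Rodrigues(R)[0]
    W=P@R.T+np.array(c['xyz']); W[d==0]=np.nan
    return W
E
python3 - <<'E'
from h import *
for n in('top','side'):
    p,d=grab(n,n+'1.png'); W=cloud(n,d); np.save(n+'1.npy',W); c=viewer.get_calibration(n); print(c)
    for t in('cover','holder','mat','pot','isolator','handle'):
        for r in spotter.regions_of(n,t)[:3]:
            m=r['region']; print(n,t,round(r['p'],2),np.round(r['position']),np.round(np.nanmedian(W[m],0),3),m.sum())
o=env.get_obs();print(o)
E
```

```text
{'fovy': 54.154826824561034, 'cx': 318.97087598739864, 'cy': 248.02154235928475, 'xyz': array([0.36852292, 0.09891872, 1.05980274]), 'rotation': array([ 0.12030446, -0.11507524, -1.54653244])}
top cover 0.75 [488. 221.] [ 0.59  -0.27   0.027] 630
top holder 0.61 [477. 226.] [ 0.581 -0.265  0.017] 602
top holder 0.54 [243. 215.] [0.59  0.264 0.08 ] 510
top mat 0.84 [328. 282.] [0.448 0.079 0.002] 3484
top pot 0.83 [367. 211.] [ 0.611 -0.005  0.04 ] 2187
top pot 0.71 [244. 217.] [0.586 0.261 0.045] 3421
top pot 0.71 [429. 147.] [ 0.767 -0.149  0.029] 362
top isolator 0.97 [244. 217.] [0.586 0.261 0.045] 3374
top isolator 0.87 [219. 373.] [0.253 0.296 0.045] 3797
top isolator 0.69 [138. 301.] [0.406 0.484 0.046] 3763
top handle 0.78 [221. 376.] [0.252 0.299 0.08 ] 652
top handle 0.72 [133. 295.] [0.406 0.488 0.077] 677
top handle 0.6 [242. 214.] [0.588 0.263 0.08 ] 518
{'fovy': 45.3301456251001, 'cx': 324.67301014909395, 'cy': 232.40526224606904, 'xyz': array([ 0.4010685 , -0.90960426,  1.07857795]), 'rotation': array([ 0.78722145, -0.0373697 , -0.13283268])}
side cover 0.94 [382. 362.]
[... 487 characters left out ...]
.] [0.409 0.487 0.072] 323
{'time_s': 0.7, 'joints': array([-1.23161538e+00,  1.23767373e-01,  1.65026051e+00, -1.61363187e-05,
        1.36750569e+00, -8.26224079e-02]), 'dq': array([ 0.00083025,  0.00060179,  0.00072612, -0.00055099, -0.00030404,
       -0.00073554]), 'effort': array([-3.16798805e-04, -4.17440236e+01, -3.60139918e+01,  7.75360828e-02,
        4.27459599e-02, -2.48418800e-06]), 'ee_pos': array([ 0.26607159, -0.59305276,  0.21470072]), 'ee_rot': array([ 3.07192264e+00,  6.57658613e-01, -1.27490053e-05]), 'wrist_force': array([-0.56632028, -0.36219907,  0.69063406]), 'torque': array([ 0.00973159, -0.02056566, -0.0077884 ]), 'finger_force': 0.0, 'opening': 0.09484914638152239}
```

```bash
python3 -c "
import cv2
a=cv2.imread('pics/top1.png')[100:480,60:580];cv2.imwrite('pics/top1c.png',cv2.resize(a,(800,585)))"
```

```text
(no output)
```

View pics/top1c.png

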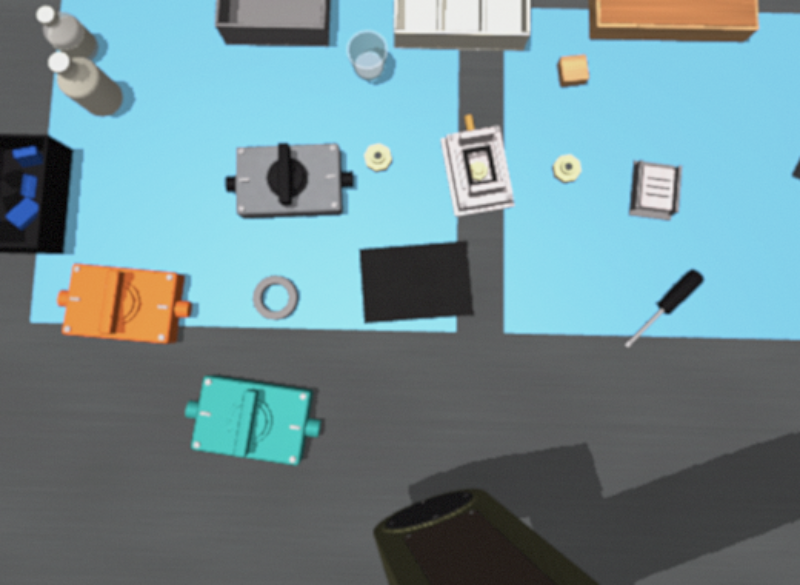

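View pics/side1.png

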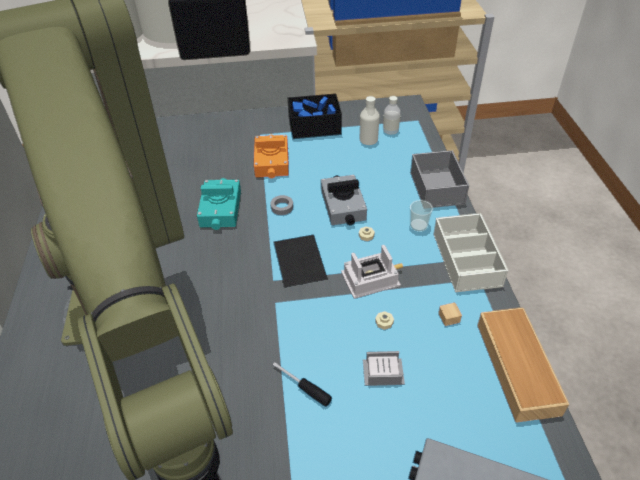

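```bash
python3 - <<'E'
from h import *
def rect(P,lab):
    r=cv2.minAreaRect((P[:,:2]*1000).astype(np.float32)); print(lab,len(P),np.round(r[0],1),np.round(r[1],1),round(r[2],1),'z',np.round(np.median(P[:,2])*1e3,1), 'mean',np.round(P[:,:2].mean(0)*1e3,1))
for n in('top','side'):
    W=np.load(n+'1.npy').reshape(-1,3)
    def sel(c,r,z0,z1):
        return W[(np.abs(W[:,:2]-c).max(1)<r)&(W[:,2]>z0)&(W[:,2]<z1)]
    print(n)
    rect(sel((.59,-.27),.07,.024,.031),'covertop')
    rect(sel((.59,-.27),.07,.032,.045),'walls')
    rect(sel((.45,.079),.11,.0012,.004),'mat')
    rect(sel((.61,-.005),.09,.034,.044),'rim')
    Q=sel((.61,-.005),.09,.079,.09); 
    for s in(1,-1):
        q=Q[(Q[:,0]-.612)*s>0]; len(q)>2 and rect(q,'cheek')
    rect(sel((.61,-.005),.09,.045,.05),'lips')
    rect(sel((.588,.262),.11,.04,.05),'box')
    rect(sel((.588,.262),.08,.077,.09),'handle')
W=np.load('top1.npy');P=cv2.imread('pics/top1.png')
a=cv2.resize(P[180:250,330:520],(760,280),interpolation=cv2.INTER_CUBIC);cv2.imwrite('pics/c1.png',a)
E
```

```text
top
covertop 579 [ 592.3 -270.4] [63.  69.5] 83.1 z 27.8 mean [ 591.4 -269.9]
walls 132 [ 592.3 -270.3] [62.8 67.5] 84.0 z 34.2 mean [ 594.6 -272.4]
mat 3451 [450.2  79.1] [219.4 219.7] 0.0 z 2.3 mean [450.9  81.7]
rim 809 [614.8  -9.9] [110.7  78.7] 11.2 z 40.1 mean [608.2  -8.2]
cheek 102 [652.4  -2.7] [ 9.7 48.8] 10.3 z 83.2 mean [652.1  -2.4]
cheek 102 [577.1 -17.3] [ 9.6 50.1] 10.9 z 83.6 mean [576.7 -17.1]
lips 234 [613.4  -8.1] [100.6  69.9] 10.5 z 46.9 mean [615.3  -9.9]
box 2324 [590.3 266.1] [100.5 149.3] 3.4 z 44.7 mean [588.4 265.3]
handle 309 [590.4 266.5] [85.1 15.8] 2.6 z 82.4 mean [590.1 266.2]
side
covertop 629 [ 593.6 -271.6] [64.8 68.4] 83.7 z 27.4 mean [ 593.8 -272. ]
walls 130 [ 593.2 -272.1] [64.3 68.2] 83.7 z 33.9 mean [ 593.1 -273.1]
mat 1771 [450.   78.9] [219.8 219.9] 90.0 z 2.4 mean [449.7  75.3]
rim 610 [616.3 -11.7] [111.   85.4] 12.7 z 39.9 mean [612.6 -21.3]
cheek 65 [653.7  -3.4] [ 9.7 49.8] 11.3 z 83.2 mean [653.2  -4.4]
cheek 66 [577.3 -17.8] [ 9.8 52. ] 11.1 z 83.6 mean [578.2 -20.6]
lips 166 [612.1 -12.2] [100.8  65.8] 13.3 z 46.7 mean [618.4 -18.2]
box 872 [591.8 263.3] [100.6 158.5] 3.6 z 44.6 mean [589.8 248.3]
handle 154 [592.1 265.3] [86.5 22.5] 3.2 z 81.5 mean [591.7 263.5]
```

View pics/c1.png

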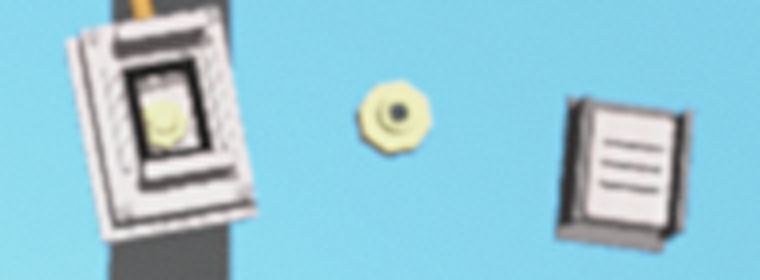

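```bash
cat >> h.py <<'E'
def go(x,y,z,psi=None):
    "print turn (tool z units) from the present pose, then shift units in the turned frame"
    o=env.get_obs(); R=cv2.Rodrigues(o['ee_rot'])[0]; p=np.degrees(np.arctan2(R[1,0],R[0,0]))
    print('t',round(o['time_s'],2),'pos',np.round(o['ee_pos'],4),'psi',round(p,2),'tilt',np.round(R[:2,2],4),'F',np.round(o['wrist_force'],1),'open',round(o['opening'],4),'ff',round(o['finger_force'],1))
    if psi is None: psi=p
    d=(psi-p+180)%360-180; a=np.radians(psi)
    e=np.array([x,y,z])-o['ee_pos']
    print('turn',round(-d/90,4),'shift',np.round([(e[0]*np.cos(a)+e[1]*np.sin(a))/.25,(e[0]*np.sin(a)-e[1]*np.cos(a))/.25,-e[2]/.25],4))
E
python3 - <<'E'
from h import *
for n in('top','side'):
    W=np.load(n+'1.npy'); F=W.reshape(-1,3)
    a=np.radians(-6.2);c=np.array([.5928,-.2712]);R=np.array([[np.cos(a),np.sin(a)],[-np.sin(a),np.cos(a)]])
    L=(F[:,:2]-c)@R.T; m=(abs(L[:,1])<.018)&(abs(L[:,0])<.05)&(F[:,2]>.024)&(F[:,2]<.031)
    print(n,'cover in holder x',np.percentile(L[m,0],[0,2,98,100]).round(4))
    P=cv2.imread(f'pics/{n}1.png'); m=(abs(W[...,0]-.45)<.1)&(abs(W[...,1]-.08)<.11)&(abs(W[...,2])<.008)&(P.max(2)<45)
    m=cv2.morphologyEx(m.astype(np.uint8),cv2.MORPH_OPEN,np.ones((5,5)))>0
    print(m.sum(),cv2.minAreaRect((W[m][:,:2]*1000).astype(np.float32)))
go(.5928,-.2712,.215,83.8)
E
```

```text
top cover in holder x [-0.0318 -0.0302  0.0284  0.0301]
2667 ((450.65936279296875, 77.48883056640625), (102.6722640991211, 153.7398223876953), 5.231489181518555)
side cover in holder x [-0.0304 -0.0296  0.0303  0.0314]
0 ((0.0, 0.0), (0.0, 0.0), 0.0)
t 0.7 pos [ 0.2661 -0.5931  0.2147] psi 24.17 tilt [ 0.     -0.0001] F [-0.6 -0.4  0.7] open 0.0948 ff 0.0
turn -0.6626 shift [ 1.4210e+00  1.1602e+00 -1.2000e-03]
```

play_rows(commands="0 0 0 0 0 -0.1105 0;0 0 0 0 0 -0.1105 0;0 0 0 0 0 -0.1105 0;0 0 0 0 0 -0.1105 0;0 0 0 0 0 -0.1105 0;0 0 0 0 0 -0.11 0;0.142 0.116 0 0 0 0 0;0.142 0.116 0 0 0 0 0;0.142 0.116 0 0 0 0 0;0.142 0.116 0 0 0 0 0;0.142 0.116 0 0 0 0 0;0.142 0.116 0 0 0 0 0;0.142 0.116 0 0 0 0 0;0.142 0.116 0 0 0 0 0;0.142 0.116 0 0 0 0 0;0.142 0.116 0 0 0 0 0;0 0 0.15 0 0 0 0;0 0 0.15 0 0 0 0;0 0 0.15 0 0 0 0;0 0 0 0 0 0 0")

```text
time_s: 3.2
ee_pos: [0.5903, -0.27, 0.0981]
ee_rot: [-2.333, -2.093, 0.004]
wrist_force: [-0.3, -0.2, -0.6]
opening: 0.0951
finger_force: 0.0
```

```bash
python3 -c "
from h import *
go(.5928,-.2712,.0075,83.8)"
```

```text
t 3.2 pos [ 0.5903 -0.27    0.0981] psi 83.8 tilt [-0.0069  0.0038] F [-0.3 -0.2 -0.6] open 0.0951 ff 0.0
turn -0.0 shift [-0.0036  0.0105  0.3623]
```

play_rows(commands="0 0 0 0 0 0 0;0 0 0 0 0 0 0;0 0 0 0 0 0 0")

```text
time_s: 3.58
ee_pos: [0.5937, -0.2721, 0.1041]
ee_rot: [2.336, 2.096, 0.002]
wrist_force: [0.6, 0.1, -0.9]
opening: 0.0952
finger_force: 0.0
```

```bash
python3 -c "
from h import *
go(.5928,-.2712,.0075,83.8)"
```

```text
t 3.58 pos [ 0.5937 -0.2721  0.1041] psi 83.79 tilt [ 0.0026 -0.0015] F [ 0.6  0.1 -0.9] open 0.0952 ff 0.0
turn -0.0001 shift [ 0.003  -0.0039  0.3866]
```

play_rows(commands="0 0 0.06 0 0 0 0;0 0 0.06 0 0 0 0;0 0 0.06 0 0 0 0;0 0 0.06 0 0 0 0;0 0 0.06 0 0 0 0;0 0 0.03 0 0 0 0;0 0 0.03 0 0 0 0;0 0 0.02 0 0 0 0;0 0 0 0 0 0 0;0 0 0 0 0 0 1;0 0 0 0 0 0 1;0 0 0 0 0 0 1;0 0 0 0 0 0 1;0 0 0 0 0 0 1;0 0 0 0 0 0 1", squeeze=25)

```text
time_s: 5.45
ee_pos: [0.593, -0.2715, 0.0074]
ee_rot: [2.338, 2.098, 0.001]
wrist_force: [1.0, -0.6, 0.9]
opening: 0.062
finger_force: 25.0
```

```bash
python3 -c "
from h import *
go(.5928,-.2712,.2,83.8)"
```

```text
t 5.45 pos [ 0.593  -0.2715  0.0074] psi 83.79 tilt [ 0.0006 -0.0002] F [ 1.  -0.6  0.9] open 0.062 ff 25.0
turn -0.0001 shift [ 0.0013 -0.0011 -0.7704]
```

play_rows(commands="0 0 -0.02 0 0 0 1;0 0 -0.06 0 0 0 1;0 0 -0.1 0 0 0 1;0 0 -0.1 0 0 0 1;0 0 -0.1 0 0 0 1;0 0 -0.1 0 0 0 1;0 0 -0.02 0 0 -0.063 1;0.05 -0.01 0 0 0 -0.063 1;0.1 -0.02 0 0 0 -0.063 1;0.148 -0.03 0 0 0 0 1;0.148 -0.03 0 0 0 0 1;0.148 -0.03 0 0 0 0 1;0.148 -0.03 0 0 0 0 1;0.148 -0.03 0 0 0 0 1;0.148 -0.03 0 0 0 0 1;0.148 -0.03 0 0 0 0 1;0.148 -0.03 0 0 0 0 1;0.1 -0.02 0 0 0 0 1;0.05 -0.01 0 0 0 0 1;0 0 0 0 0 0 1")

```text
time_s: 7.95
ee_pos: [0.4544, 0.0807, 0.1327]
ee_rot: [2.0, 2.421, 0.001]
wrist_force: [0.4, -0.2, -2.2]
opening: 0.0618
finger_force: 25.0
```

```bash
python3 -c "
from h import *
go(.4507,.0785,.006,100.8)"
```

```text
t 7.95 pos [0.4544 0.0807 0.1327] psi 100.87 tilt [ 0.0009 -0.0003] F [ 0.4 -0.2 -2.2] open 0.0618 ff 25.0
turn 0.0008 shift [-0.0058 -0.0161  0.5067]
```

play_rows(commands="0 0 0.06 0 0 0 1;0 0 0.09 0 0 0 1;0 0 0.09 0 0 0 1;0 0 0.08 0 0 0 1;0 0 0.06 0 0 0 1;0 0 0.06 0 0 0 1;0 0 0.03 0 0 0 1;0 0 0.02 0 0 0 1;0 0 0.012 0 0 0 1;0 0 0.004 0 0 0 1;0 0 0 0 0 0 1;0 0 0 0 0 0 1;0 0 0 0 0 0 0.3;0 0 0 0 0 0 0.2;0 0 0 0 0 0 0;0 0 0 0 0 0 0;0 0 0 0 0 0 0;0 0 -0.03 0 0 0 0;0 0 -0.06 0 0 0 0;0 0 -0.08 0 0 0 0")

```text
time_s: 10.45
ee_pos: [0.4543, 0.0805, 0.0493]
ee_rot: [-2.002, -2.421, 0.0]
wrist_force: [0.6, -0.2, 0.3]
opening: 0.0949
finger_force: 0.0
```

```bash
python3 -c "
from h import *
go(.454,.0805,.013,10.8)"
```

```text
t 10.45 pos [0.4543 0.0805 0.0493] psi 100.8 tilt [-0.0001  0.    ] F [ 0.6 -0.2  0.3] open 0.0949 ff 0.0
turn 1.0001 shift [-0.0013 -0.0004  0.1451]
```

play_rows(commands="0 0 0 0 0 0.1111 0;0 0 0 0 0 0.1111 0;0 0 0 0 0 0.1111 0;0 0 0 0 0 0.1111 0;0 0 0 0 0 0.1111 0;0 0 0 0 0 0.1111 0;0 0 0 0 0 0.1111 0;0 0 0 0 0 0.1111 0;0 0 0 0 0 0.1112 0;0 0 0 0 0 0 0;0 0 0 0 0 0 0")

```text
time_s: 11.82
ee_pos: [0.4547, 0.0805, 0.0488]
ee_rot: [3.127, 0.3, 0.002]
wrist_force: [-0.3, -0.3, -0.6]
opening: 0.0952
finger_force: 0.0
```

```bash
python3 -c "
from h import *
go(.4543,.0805,.013,10.8)"
```

```text
t 11.82 pos [0.4547 0.0805 0.0488] psi 10.94 tilt [0.001  0.0001] F [-0.3 -0.3 -0.6] open 0.0952 ff 0.0
turn 0.0016 shift [-0.0016 -0.0004  0.1434]
```

play_rows(commands="-0.001 0 0.04 0 0 0 0;0 0 0.05 0 0 0 0;0 0 0.035 0 0 0 0;0 0 0.018 0 0 0 0;0 0 0 0 0 0 0;0 0 0 0 0 0 1;0 0 0 0 0 0 1;0 0 0 0 0 0 1;0 0 0 0 0 0 1;0 0 0 0 0 0 1;0 0 0 0 0 0 1;0 0 0 0 0 0 1;0 0 0 0 0 0 1", squeeze=40)

```text
time_s: 13.45
ee_pos: [0.4541, 0.0805, 0.0124]
ee_rot: [-3.127, -0.296, 0.0]
wrist_force: [-0.1, 1.4, 0.8]
opening: 0.0455
finger_force: 40.0
```

```bash
python3 -c "
from h import *
go(.6146,-.0102,.15,10.8)"
```

```text
t 13.45 pos [0.4541 0.0805 0.0124] psi 10.8 tilt [-0.0001  0.0002] F [-0.1  1.4  0.8] open 0.0455 ff 40.0
turn 0.0 shift [ 0.5627  0.4768 -0.5503]
```

play_rows(commands="0 0 -0.02 0 0 0 1;0 0 -0.06 0 0 0 1;0 0 -0.1 0 0 0 1;0 0 -0.1 0 0 0 1;0 0 -0.1 0 0 0 1;0 0 -0.1 0 0 0 1;0.03 0.025 -0.05 0 0 0 1;0.06 0.05 0 0 0 0 1;0.09 0.077 0 0 0 0 1;0.104 0.087 0 0 0 0 1;0.1 0.086 0 0 0 0 1;0.09 0.077 0 0 0 0 1;0.06 0.05 0 0 0 0 1;0.03 0.025 0 0 0 0 1;0 0 0 0 0 0 1;0 0 0 0 0 0 1;0 0 0 0 0 0 1;0 0 0 0 0 0 1")

```text
time_s: 15.7
ee_pos: [0.6147, -0.01, 0.1451]
ee_rot: [3.128, 0.296, 0.0]
wrist_force: [-0.6, -0.4, -1.1]
opening: 0.0457
finger_force: 40.0
```

```bash
python3 - <<'E'
from h import *
go(.615,-.0103,.0,10.8)
p,d=grab('side','side2.png');W=cloud('side',d)
a=cv2.resize(p[180:330,270:470,::-1],(800,600),interpolation=cv2.INTER_CUBIC);cv2.imwrite('pics/c2.png',a)
p,d=grab('top','top2.png')
E
```

```text
t 15.7 pos [ 0.6147 -0.01    0.1451] psi 10.83 tilt [ 0.0001 -0.    ] F [-0.6 -0.4 -1.1] open 0.0457 ff 40.0
turn 0.0003 shift [0.001  0.0014 0.5803]
```

View pics/c2.png

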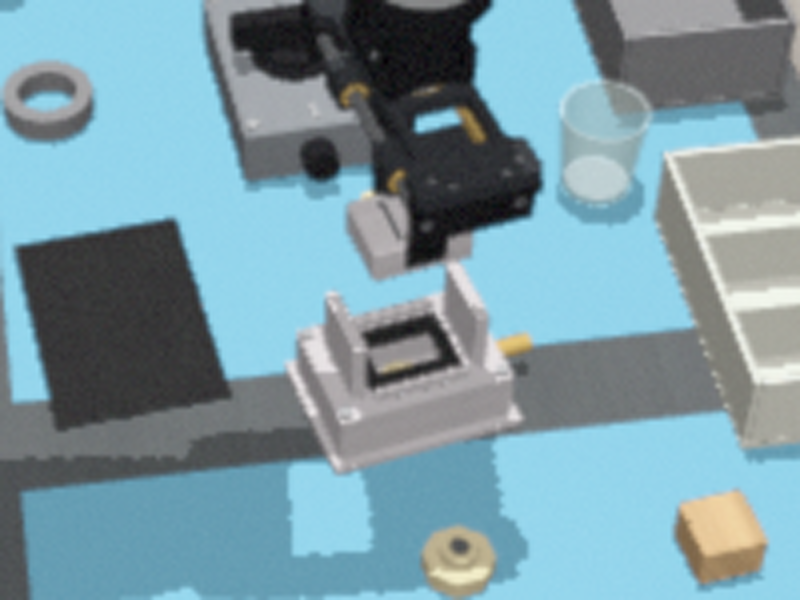

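```bash
python3 - <<'E'
from h import *
for n in('side','top'):
    p,d=grab(n);F=cloud(n,d).reshape(-1,3)
    a=np.radians(10.8);c=np.array([.615,-.0103]);R=np.array([[np.cos(a),np.sin(a)],[-np.sin(a),np.cos(a)]])
    L=(F[:,:2]-c)@R.T; m=(abs(L[:,1])<.04)&(abs(L[:,0])<.06)&(F[:,2]>.131)&(F[:,2]<.162)
    print(n,m.sum(),np.percentile(L[m,0],[0,2,98,100]).round(4),np.percentile(L[m,1],[0,2,50,98,100]).round(4),F[m,2].min(),F[m,2].max())
    for z0,z1 in((.08,.09),):
        k=(abs(L[:,1])<.04)&(abs(L[:,0])<.06)&(F[:,2]>z0)&(F[:,2]<z1)
        for s in(1,-1):
            q=L[k&(L[:,0]*s>0)]; print(' cheek',len(q),np.percentile(q[:,0],[0,10,50,90,100]).round(4) if len(q) else 0)
E
```

```text
side 372 [-0.0325 -0.0315  0.026   0.0307] [-0.0329 -0.0306 -0.0142  0.0203  0.0261] 0.13281609514810344 0.16189560762228028
 cheek 61 [0.0343 0.035  0.0379 0.0423 0.0441]
 cheek 63 [-0.0429 -0.0415 -0.038  -0.0343 -0.033 ]Traceback (most recent call last):
  File "<stdin>", line 6, in <module>
    return _quantile_unchecked(
        a, q, axis, out, overwrite_input, method, keepdims, weights)
    return _ureduce(a,
                    func=_quantile_ureduce_func,
    ...<5 lines>...
                    overwrite_input=overwrite_input,
                    method=method)
    r = func(a, **kwargs)
    result = _quantile(arr,
                       quantiles=q,
    ...<2 lines>...
                       out=out,
                       weights=wgt)
    slices_having_nans = np.isnan(arr[-1, ...])
                                  ~~~^^^^^^^^^
IndexError: index -1 is out of bounds for axis 0 with size 0
```

play_rows(commands="0.005 0.001 0.03 0 0 0 1;0 0 0.06 0 0 0 1;0 0 0.06 0 0 0 1;0 0 0.04 0 0 0 1;0 0 0.04 0 0 0 1;0 0 0.04 0 0 0 1;0 0 0.03 0 0 0 1;0 0 0.02 0 0 0 1;0 0 0.015 0 0 0 1;0 0 0.01 0 0 0 1;0 0 0 0 0 0 1")

```text
time_s: 17.27
ee_pos: [0.6162, -0.0103, 0.0586]
ee_rot: [-3.128, -0.296, 0.0]
wrist_force: [-0.1, 0.5, -2.0]
opening: 0.0458
finger_force: 40.0
```

```bash
python3 -c "
from h import *
go(.615,-.0103,.0504,10.8)"
```

```text
t 17.27 pos [ 0.6162 -0.0103  0.0586] psi 10.8 tilt [-0.0001  0.    ] F [-0.1  0.5 -2. ] open 0.0458 ff 40.0
turn 0.0 shift [-0.0049 -0.001   0.0329]
```

play_rows(commands="0 0 0.008 0 0 0 1;0 0 0.008 0 0 0 1;0 0 0.006 0 0 0 1;0 0 0.005 0 0 0 1;0 0 0.004 0 0 0 1;0 0 0.002 0 0 0 1;0 0 0 0 0 0 1;0 0 0 0 0 0 1")

```text
time_s: 18.27
ee_pos: [0.6165, -0.0103, 0.0505]
ee_rot: [3.128, 0.296, 0.001]
wrist_force: [-1.0, 0.1, 3.1]
opening: 0.0457
finger_force: 40.0
```

```bash
python3 -c "
from h import *
go(.615,-.0103,.0504,10.8)"
```

```text
t 18.27 pos [ 0.6165 -0.0103  0.0505] psi 10.8 tilt [ 0.0005 -0.    ] F [-1.   0.1  3.1] open 0.0457 ff 40.0
turn 0.0 shift [-0.0058 -0.0012  0.0004]
```

play_rows(commands="0 0 0.003 0 0 0 1;0 0 0.003 0 0 0 1;0 0 0 0 0 0 1")

```text
time_s: 18.65
ee_pos: [0.6165, -0.0103, 0.0505]
ee_rot: [3.128, 0.296, 0.0]
wrist_force: [-4.7, 0.3, 10.4]
opening: 0.0455
finger_force: 40.0
```

play_rows(commands="0 0 -0.004 0 0 0 1;0 0 0 0 0 0 0.3;0 0 0 0 0 0 0.1;0 0 0 0 0 0 0;0 0 0 0 0 0 0;0 0 -0.03 0 0 0 0;0 0 -0.08 0 0 0 0;0 0 -0.12 0 0 0 0;0 0 -0.15 0 0 0 0;0 0 -0.15 0 0 0 0;-0.1 -0.1 0 0 0 0 0;-0.15 -0.15 0 0 0 0 0;-0.15 -0.15 0 0 0 0 0;-0.1 -0.1 0 0 0 0 0;0 0 0 0 0 0 0;0 0 0 0 0 0 0")

```text
time_s: 20.65
ee_pos: [0.4709, 0.0889, 0.1839]
ee_rot: [3.127, 0.296, 0.004]
wrist_force: [-0.4, -0.8, 0.3]
opening: 0.0949
finger_force: 0.0
```

```bash
python3 - <<'E'
from h import *
go(.5909,.2662,.15,183)
for n in('top','side'):
    p,d=grab(n);F=cloud(n,d).reshape(-1,3)
    a=np.radians(10.8);c=np.array([.615,-.0103]);R=np.array([[np.cos(a),np.sin(a)],[-np.sin(a),np.cos(a)]])
    L=(F[:,:2]-c)@R.T; m=(abs(L[:,1])<.035)&(abs(L[:,0])<.0325)&(F[:,2]>.055)&(F[:,2]<.076)
    print(n,m.sum(),np.percentile(L[m,0],[0,2,98,100]).round(4),np.percentile(L[m,1],[0,2,50,98,100]).round(4),np.percentile(F[m,2],[5,50,95]))
    k=m&(abs(L[:,1])<.021)&(abs(L[:,0])<.028)&(F[:,2]>.06)
    print(np.linalg.lstsq(np.c_[L[k],np.ones(k.sum())],F[k,2],rcond=None)[0])
    rc=(abs(F[:,0]-.59)<.08)&(abs(F[:,1]-.265)<.08)&(F[:,2]>.077)&(F[:,2]<.09);print(rc.sum(),cv2.minAreaRect((F[rc][:,:2]*1000).astype(np.float32)) if rc.any() else 0)
E
```

```text
t 20.65 pos [0.4709 0.0889 0.1839] psi 10.81 tilt [ 0.0027 -0.0001] F [-0.4 -0.8  0.3] open 0.0949 ff 0.0
turn -1.9132 shift [-0.5163  0.6833  0.1356]
top 346 [-0.03   -0.0285  0.0296  0.0313] [-0.0241 -0.0226 -0.0091  0.0219  0.0228] [0.06055966 0.06363505 0.06641363]
[-0.00665259  0.00567962  0.06393428]
311 ((590.5263671875, 265.9215393066406), (85.61063385009766, 16.915803909301758), 2.7472548484802246)
side 400 [-0.0299 -0.0266  0.0301  0.0319] [-0.0276 -0.0262 -0.0065  0.0204  0.0235] [0.05778847 0.06305964 0.06661256]
[0.00142468 0.01257468 0.06370771]
144 ((593.4842529296875, 263.55108642578125), (82.99896240234375, 25.505769729614258), 4.111329078674316)
```

play_rows(commands="0 0 0 0 0 -0.1125 0;0 0 0 0 0 -0.1125 0;0 0 0 0 0 -0.1125 0;0 0 0 0 0 -0.1125 0;0 0 0 0 0 -0.1125 0;0 0 0 0 0 -0.1125 0;0 0 0 0 0 -0.1125 0;0 0 0 0 0 -0.1125 0;0 0 0 0 0 -0.1125 0;0 0 0 0 0 -0.1125 0;0 0 0 0 0 -0.1125 0;0 0 0 0 0 -0.1125 0;0 0 0 0 0 -0.1125 0;0 0 0 0 0 -0.1125 0;0 0 0 0 0 -0.1125 0;0 0 0 0 0 -0.1125 0;0 0 0 0 0 -0.1125 0;0 0 0 0 0 0 0;0 0 0 0 0 0 0")

```text
time_s: 23.12
ee_pos: [0.4704, 0.0887, 0.1824]
ee_rot: [0.075, -3.14, 0.0]
wrist_force: [0.5, 0.8, -0.0]
opening: 0.0953
finger_force: 0.0
```

```bash
python3 -c "
from h import *
go(.5909,.2662,.06,183)"
```

```text
t 23.12 pos [0.4704 0.0887 0.1824] psi -177.25 tilt [-0.0003 -0.    ] F [ 0.5  0.8 -0. ] open 0.0953 ff 0.0
turn -0.0028 shift [-0.5185  0.6838  0.4894]
```

play_rows(commands="-0.04 0.05 0 0 0 0 0;-0.08 0.1 0 0 0 0 0;-0.1 0.134 0 0 0 0 0;-0.1 0.134 0 0 0 0 0;-0.1 0.133 0 0 0 0 0;-0.06 0.083 0 0 0 0 0;-0.039 0.05 0 0 0 0 0;0 0 0.04 0 0 0 0;0 0 0.08 0 0 0 0;0 0 0.09 0 0 0 0;0 0 0.09 0 0 0 0;0 0 0.08 0 0 0 0;0 0 0.06 0 0 0 0;0 0 0.03 0 0 0 0;0 0 0.018 0 0 0 0;0 0 0 0 0 0 0;0 0 0 0 0 0 0")

```text
time_s: 25.25
ee_pos: [0.5914, 0.2667, 0.0613]
ee_rot: [-0.08, 3.139, 0.001]
wrist_force: [-0.6, 0.9, -0.1]
opening: 0.0952
finger_force: 0.0
```

play_rows(commands="0 0 0 0 0 0 1;0 0 0 0 0 0 1;0 0 0 0 0 0 1;0 0 0 0 0 0 1;0 0 0 0 0 0 1;0 0 0 0 0 0 1;0 0 0 0 0 0 1;0 0 0 0 0 0 1;0 0 0 0 0 0 1;0 0 0 0 0 0 1", squeeze=20)

```text
time_s: 26.5
ee_pos: [0.5908, 0.2671, 0.0604]
ee_rot: [-0.08, 3.14, 0.002]
wrist_force: [0.2, 3.7, -0.2]
opening: 0.0159
finger_force: 20.0
```

```bash
python3 -c "
from h import *
go(.5909,.2662,.06,93)"
```

```text
t 26.5 pos [0.5908 0.2671 0.0604] psi -177.07 tilt [0.0002 0.0012] F [ 0.2  3.7 -0.2] open 0.0159 ff 20.0
turn 0.9993 shift [-0.0038  0.      0.0017]
```

play_rows(commands="0 0.004 0 0 0 0 1;0 0 0 0 0 0.1 1;0 0 0 0 0 0.1 1;0 0 0 0 0 0.1 1;0 0 0 0 0 0.1 1;0 0 0 0 0 0.1 1;0 0 0 0 0 0.1 1;0 0 0 0 0 0.1 1;0 0 0 0 0 0.1 1;0 0 0 0 0 0.1 1;0 0 0 0 0 0.1 1;0 0 0 0 0 0 1;0 0 0 0 0 0 1")

```text
time_s: 28.12
ee_pos: [0.5923, 0.2688, 0.0604]
ee_rot: [2.162, 2.277, 0.008]
wrist_force: [5.5, 6.9, -5.3]
opening: 0.0165
finger_force: 20.1
```

```bash
python3 -c "
from h import *
go(.5909,.2662,.06,93);print(env.get_obs()['torque'])"
```

```text
t 28.12 pos [0.5923 0.2688 0.0604] psi 92.98 tilt [0.0043 0.0027] F [ 5.5  6.9 -5.3] open 0.0165 ff 20.1
turn -0.0002 shift [-0.01   -0.0063  0.0016]
[ 1.03807576 -0.96616469  0.36546795]
```

Turned; release, rise and check.

play_rows(commands="0 0 0 0 0 0 0.8;0 0 0 0 0 0 0.4;0 0 0 0 0 0 0;0 0 0 0 0 0 0;0 0 0 0 0 0 0;0 0 0 0 0 0 0;0 0 -0.04 0 0 0 0;0 0 -0.1 0 0 0 0;0 0 -0.15 0 0 0 0;0 0 -0.15 0 0 0 0;-0.15 0.15 -0.1 0 0 0 0;-0.15 0.15 0 0 0 0 0;-0.15 0.15 0 0 0 0 0;-0.15 0.15 0 0 0 0 0;-0.15 0 0 0 0 0 0;-0.15 0 0 0 0 0 0;-0.1 0 0 0 0 0 0;0 0 0 0 0 0 0;0 0 0 0 0 0 0")

```text
time_s: 30.5
ee_pos: [0.7533, 0.0264, 0.1957]
ee_rot: [-2.163, -2.278, -0.001]
wrist_force: [0.4, -0.1, 0.9]
opening: 0.0953
finger_force: 0.0
```

```bash
python3 - <<'E'
from h import *
go(.5909,.2662,.06,93)
for n in('top','side'):
    p,d=grab(n,n+'3.png');F=cloud(n,d).reshape(-1,3)
    rc=(abs(F[:,0]-.59)<.08)&(abs(F[:,1]-.265)<.08)&(F[:,2]>.075)&(F[:,2]<.09);print(rc.sum(),cv2.minAreaRect((F[rc][:,:2]*1000).astype(np.float32)) if rc.any() else 0)
    a=np.radians(10.8);c=np.array([.615,-.0103]);R=np.array([[np.cos(a),np.sin(a)],[-np.sin(a),np.cos(a)]])
    L=(F[:,:2]-c)@R.T; k=(abs(L[:,1])<.02)&(abs(L[:,0])<.028)&(F[:,2]>.03)&(F[:,2]<.1)
    print(k.sum(),np.median(F[k,2]) if k.any() else 0)
E
```

```text
t 30.5 pos [0.7533 0.0264 0.1957] psi 92.96 tilt [0.0002 0.0007] F [ 0.4 -0.1  0.9] open 0.0953 ff 0.0
turn -0.0004 shift [ 0.9917 -0.5986  0.5426]
305 ((590.5960693359375, 266.34454345703125), (17.28975486755371, 83.6288070678711), 2.7455434799194336)
0 0
142 ((591.478515625, 265.4800720214844), (16.788259506225586, 91.12879943847656), 2.986931800842285)
278 0.06375361916005007
```

View pics/side3.png

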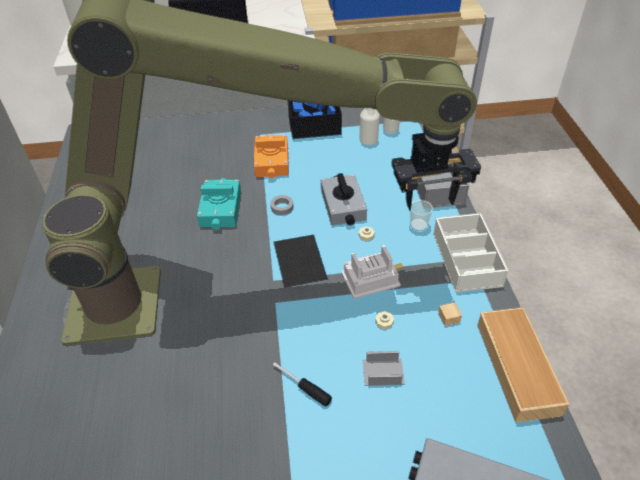

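The side picture shows the cover home in the pot (about 373,265). The handle lies along the box's long side (342,187), the bystanders are unmoved and the gripper is clear.

```bash
python3 -c "
from h import *
print(env.sign_off())"
```

```text
the job is handed in; nothing more can be done
None
```

The cover is home on its seal in the test pot, the isolator handle is at its on stop, and the job was handed in at about 30 s with the gripper clear; the hand-in returned no verdict.

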